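# Free and lock the collar of the moka leak-test stand

## Robot

A 6-joint arm with a two-finger parallel gripper is mounted at the origin on the work surface. World frame = base frame: x ahead of the robot, y to its left, z up, the work surface at z = 0. Lengths are in mm, angles in degrees, forces in N, time in s.
With the tool pointing down it reaches from about 300 to 850 mm from the base axis. Payload 4.2 kg.
Tool frame: the origin (TCP) lies midway between the tips of the shut fingers; the grasp point (between the pads) lies 19 mm behind it; z points along the fingers, y is the line along which they close (so a half turn about z gives the same grasp; the last joint's range is limited). The gripper opens to 91 mm and grips with 3 to 60 N. Pads are 32 mm wide; open, the fingers measure 118 mm over their backs; the gripper's body (76 mm by 178 mm) begins 60 mm behind the grasp point.
Start: joints at [-72.594, 18.312, 89.639, -0, 72.044, -1.146], TCP at [182.952, -545.135, 213.976] pointing down, gripper open.
Joint ranges: [-177.97, 177.97], [-48.28, 115.42], [12.27, 149.76], [-77.06, 257.06], [2.81, 150.46], [-146.56, 146.56]. Speed limits (degrees/s): [147.25, 147.25, 180, 180, 180, 180].

## Interface

Orientations are given as [roll, pitch, yaw] about the fixed x, y, z axes, in that order (R = Rz(yaw) Ry(pitch) Rx(roll)).
In Python, from workcell import env gives the robot as it stands.
- The arm moves only by the tool send_rows, never from a script. Its argument "steps" is a list that holds one entry, the list of rows, each a list of 5 numbers: the shift along the tool's x, y, z scaled (see below), then the turn about the tool's z scaled (see below), then the opening, from 0 (shut) to 1 (fully open). In form: [[[dx, dy, dz, yaw, fingers], ...]]. A call has 1 to 5 rows; each row shifts and turns the commanded pose from where the row before left it, along the tool's axes as they then stand; what a row does not reach is not made up. The controller multiplies each number of a shift by 0.04 m and each number of a turn by 0.12 rad. A row lasts 1/12 s, in which the tool goes at most 41.7 mm and 7.16 degrees, less where a joint would pass 70% of its speed; a pose out of reach is approached as far as the arm can. A call with a number of a shift or a turn outside -1 to 1 is refused whole. A call with a gripper value outside its range is refused whole. The fingers move at their own pace and stop on an object; "squeeze" is the grip in N (left out, the last holds). Time passes only in rows, so rows that do not move let the fingers close. It gives the time, the measured TCP pose, the force, the opening and the grip force at its end, in the units of the state.
- env.state(): the state, without advancing time (a new reading comes with each control period).
- env.grab_frame(name): name is "scene" or "top"; returns a dict with "pixels" (420x560x3 uint8, red, green, blue), "depth" (420x560 float32, mm along the optical axis (not along the pixel's ray), 0 where there is no reading), "intrinsics" (3x3 intrinsics, pixels), "dist" ([k1, k2, p1, p2, k3] as OpenCV has them; the pictures are not rectified), "cam_to_world" (4x4, takes a point from camera to world coordinates). Camera axes: x right, y down, z forward; pixel columns grow to the right and rows downward; lengths in mm; the calibration is good to about 2 mm. A picture is of the moment at which its call begins.
- env.job_done(): hands the job in; it is judged then, once.
The state is a dict: "time_s": time; "qpos": joint angles; "qvel": joint speeds; "effort": joint torques, N m; "ee_pos": TCP position; "ee_rot": TCP orientation; "force": force on the tool from outside, world axes, zero at the start; "torque": the same for the moment, N m; "gripper_width": finger opening in mm; "gripper_force": force on a finger pad.
Only numpy, scipy, OpenCV 4.12 (cv2) and the standard library are available. Lean on these libraries where they do the work, as an engineer would, in place of code of your own. Each camera call takes 0.05 s, during which the arm holds its last target. There are 200 camera calls.

## Task

Lift the clip-on keeper up off the rail of the leak-test stand (it is held by a spring catch) and stand it upright in the empty rectangular tin tray. Then turn the stand's lock collar clockwise by its cross bar until the bar's end points straight at the index fin, let go, and leave everything else on the bench where it is.

Things in the scene. Friction and masses are not known exactly. Their poses are not given: they have to be found in the camera images.
- stand: Leak-test stand, fixed: dark base plate 210 x 270 x 12 mm with a rail, an overhead pipe and an eight-sided aluminium moka base leaning 0.5 rad towards its -x side (the robot's side). Origin on the bench, z up. In this frame the collar's axis passes through (0, 0, 0.120) along (-0.479, 0, 0.878). An upright feed pipe stands at x 0.060, y -0.125, with a 54 mm gauge.
- rail_top (a point): Middle of the top edge of the flat upright rail that the keeper straddles: 12 mm thick (y), 70 mm long (x). On the stand's robot-side, -y corner, 108 mm above the bench. Axes as the stand's.
- air_line (a point): Free end of the overhead copper air line, on its centre line, 266 mm above the bench (top of the line 281 mm). The pipe, 22 mm thick with a 30 mm end plug, runs level from here 202 mm to the stand's -y, where it bends down into the feed pipe. It bars a vertical hand from the collar, but leaves the way free along the collar's leaning axis. Axes as the stand's.
- collar (a joint): Angle of the captive lock collar, rad; grows as it turns clockwise seen from above. Starts between -0.30 and -0.10; at 1.15 the bar points straight at the index fin (locked). Hard stops at -0.40 and 1.55, so it can pass the mark. Steady friction of about 0.15 N m; stays where it is left. While on the rail, the keeper blocks the bar's -y end.
- collar_bar (a point): Centre of the collar's steel cross bar, on the collar's axis. z points out along the leaning axis, y along the bar, x across; turns with the collar. Bar 190 mm (y) x 18 mm (x) x 34 mm high (z). The round collar under it is 116 mm wide and 22 mm high; the bar's underside (17 mm below this point) meets the test head's flat top inside the collar, so fingertips cannot reach lower.
- index_fin (a point): Middle of the index fin: a thin steel blade (30 mm long radially, 5 mm thick, 30 mm high) on a 10 mm upright rod, fixed to the stand just beyond the bar's circle on the far side from the robot. The collar is locked when the bar's +y end points straight at it.
- keeper: Bare aluminium saddle, 92 mm high, about 90 g. Two legs (44 mm long in x, 34 mm wide overall in y) straddle the rail; bridge at 28 to 40 mm height; on top a grip tab 36 (x) x 16 (y) mm, from 40 to 92 mm. Origin between the feet, z up. Grip the tab across y (the cross bar is near its +x side). Sprung balls hold it with roughly 4 to 12 N over the first 10 mm up; clear of the rail after 30 mm.
- tray: Empty rectangular tin tray, 170 mm (x) by 140 mm (y), 22 mm high, 3 mm walls and floor, loose, 0.45 kg. Origin at the centre of its underside, z up. On the robot's left or right.
- spare_base: Bystander: loose eight-sided aluminium moka base, 100 mm wide, 78 mm high; origin at the centre of its underside. Stands on the other side from the tray.
- funnel: Bystander: grey filter funnel standing on its rim, 66 mm wide, 85 mm high; origin under its centre.
- dish: Bystander: round tin dish, 116 mm wide, 16 mm high, with the black rubber gasket in it; origin under its centre.
- spanner: Bystander: spanner lying flat, 170 mm long.
- jar: Bystander: glass jar with a steel lid, 70 mm wide, 100 mm high.
- brush: Bystander: brush lying flat, 180 mm long.
Things that resemble listed ones, but are neither listed nor needed, are in the scene too. What is shaped like the tray but purple is not meant.

How it is judged:
By the outcome, as a careful person would: the job done as asked, in the order asked, and still so for the second after the job is handed in, with the robot touching nothing.
It also fails if it takes over 58 s, if anything falls off the work surface, if the arm or the gripper's body presses on something with over 40 N, if the wrist force passes 120 N, or if a joint passes its speed limit or range.

## Working session

There is one attempt and no reset: what is moved stays moved. The work goes in short steps, Python scripts to look and compute and a tool call to move; the robot and the scene stay as the last step left them, time stands still between calls to the robot, and variables do not carry over. Pictures are saved under pics/ and viewed, at most 10 in all, crops included, and the job is handed in when it is done.

Besides the shell and the picture viewer there is one more tool, called after "Request:" as name(argument=value, ...), one argument or row to a line, values as JSON. send_rows: Moves the arm, as the interface text tells. Shifts and turns lie within -1 to 1; 1 stands for 0.04 m of shift or 0.12 rad of turn. Its arguments: {"type":"object","properties":{"steps":{"type":"array"},"squeeze":{"type":"number"}},"required":["steps"]}

```bash
mkdir -p pics; ls; cat > h.py <<'E'
import numpy as np, cv2
from workcell import env
def grab(n):
    f=env.grab_frame(n); np.savez(''+n+'.npz',**{k:np.array(v) for k,v in f.items()}); return f
def load(n): return dict(np.load(''+n+'.npz'))
def world(f):
    d=f['depth'];h,w=d.shape
    u,v=np.meshgrid(np.arange(w),np.arange(h))
    p=cv2.undistortPoints(np.stack([u,v],-1).reshape(-1,1,2).astype(float),f['intrinsics'],f['dist']).reshape(h,w,2)
    P=np.concatenate([p*d[...,None],d[...,None]],-1)
    T=f['cam_to_world'];W=P@T[:3,:3].T+T[:3,3];W[d==0]=np.nan;return W
def proj(f,X):
    T=np.linalg.inv(f['cam_to_world']);c=np.atleast_2d(X)@T[:3,:3].T+T[:3,3]
    return cv2.projectPoints(c,np.zeros(3),np.zeros(3),f['intrinsics'],f['dist'])[0][:,0]
E
python3 - <<'E'
from h import *
for n in('scene','top'):
    f=grab(n);print(n,np.round(f['cam_to_world'],3).tolist(),np.round(f['intrinsics'],1).tolist(),f['dist'])
    cv2.imwrite(f'pics/{n}0.png',cv2.resize(f['pixels'][...,::-1],(784,588),interpolation=cv2.INTER_CUBIC))
print(env.state())
E
```

```text
pics
scene [[-0.479, 0.764, -0.432, 1126.918], [0.878, 0.414, -0.242, 329.405], [-0.006, -0.495, -0.869, 1361.487], [0.0, 0.0, 0.0, 1.0]] [[424.4, 0.0, 279.0], [0.0, 424.4, 211.5], [0.0, 0.0, 1.0]] [0.00415762 0.         0.         0.         0.        ]
top [[0.015, -0.995, 0.102, 361.574], [-1.0, -0.016, -0.004, -3.674], [0.005, -0.102, -0.995, 1486.677], [0.0, 0.0, 0.0, 1.0]] [[446.1, 0.0, 272.8], [0.0, 446.1, 216.2], [0.0, 0.0, 1.0]] [-0.00380391  0.          0.          0.          0.        ]
{'time_s': 0.1, 'qpos': array([-7.25952238e+01,  1.83474088e+01,  8.96978332e+01, -3.33681333e-04,
        7.20437359e+01, -1.14525999e+00]), 'qvel': array([-0.07747084, -0.05023628, -0.2294524 , -0.00420259, -0.07293696,
        0.06635288]), 'effort': array([ 6.70421668e-04, -4.13333058e+01, -2.32510740e+01,  7.30500603e-02,
        4.21762979e-02, -5.42084069e-05]), 'ee_pos': array([ 182.8004408 , -544.70671037,  213.22078378]), 'ee_rot': array([-1.79911034e+02, -1.46121578e-03,  1.85501382e+01]), 'force': array([ 0.40593116, -0.31174904, -0.02926912]), 'torque': array([-0.00493454,  0.02706806, -0.04606207]), 'gripper_force': 0.0, 'gripper_width': 91.44903396671478}
```

View pics/scene0.png

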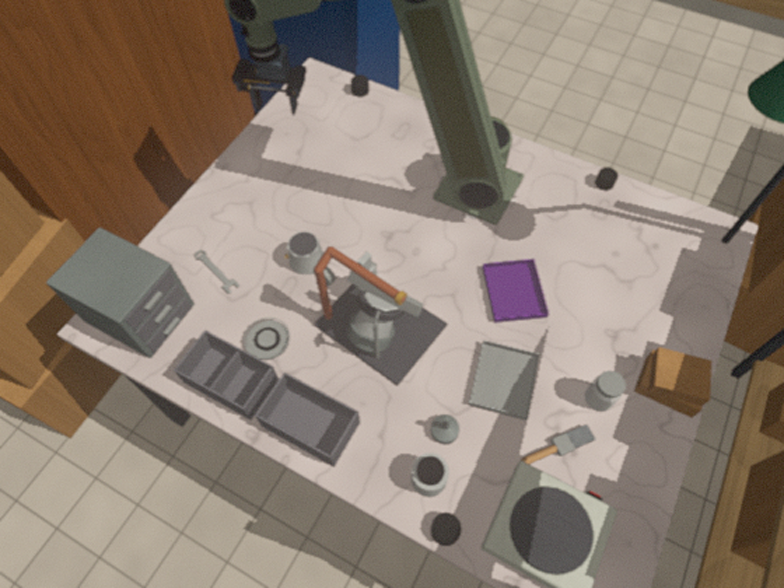

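View pics/top0.png

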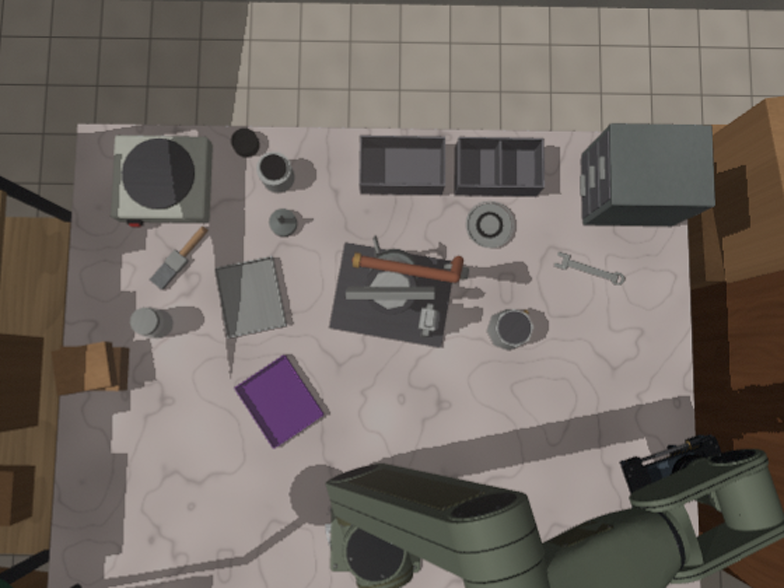

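The scene view shows the stand at (375,320), the keeper at (365,262), the tin tray at (503,378) and the purple decoy at (515,290). In the top view the stand is at (392,293), the keeper at (428,318), the cross bar runs (347,295)–(435,293), the fin is at (377,243), the pipe runs (356,260)–(458,270) and the spare base is at (513,328).

Three things could be the tray: the purple one at top (280,400), the dark grey bin at (402,165), and the bare tin one at (252,297). The tin one fits: shallow, bare metal, and on the opposite side from the spare base. I'll measure its size and confirm it in a crop.

```bash
python3 - <<'E'
from h import *
def rect(m,W):
    P=W[m][:,:2].astype(np.float32); return cv2.minAreaRect(P)
T=load('top');S=load('scene');WT=world(T);WS=world(S)
s=784/560
def box(W,c,r):
    u,v=int(c[0]/s),int(c[1]/s);m=np.zeros(W.shape[:2],bool);m[v-r:v+r,u-r:u+r]=1;return m
for n,W,tc,dk,bc in(('top',WT,(252,297),(402,165),(392,293)),('scene',WS,(503,378),(310,415),(380,325))):
    print(n,'bench z',np.nanmedian(W[box(W,(300,480) if n=='top' else (590,260),6)][:,2]))
    for nm,c in(('tray',tc),('dark',dk)):
        m=box(W,c,42)&(W[...,2]>2.5)&(W[...,2]<60)
        k,l,st,ce=cv2.connectedComponentsWithStats(m.astype(np.uint8))
        i=l[int(c[1]/s),int(c[0]/s)]; mm=(l==i)&m
        print(nm,rect(mm,W),'z pct',np.percentile(W[mm][:,2],[2,20,50,90,98]).round(1))
    # plate
    m=box(W,bc,62)&(W[...,2]>9)&(W[...,2]<16)
    k,l,st,ce=cv2.connectedComponentsWithStats(m.astype(np.uint8));i=1+st[1:,4].argmax()
    print('plate',rect(l==i,W),np.median(W[l==i][:,2]))
# ortho height map around stand: merged, 1 px=0.5mm -> x up, y left
x0,x1,y0,y1=330,680,-240,160
def ortho(W,F):
    H=np.zeros((350,400,3),np.uint8);Z=np.full((350,400),-1.)
    m=(W[...,0]>x0)&(W[...,0]<x1)&(W[...,1]>y0)&(W[...,1]<y1)
    for p,c in sorted(zip(W[m].tolist(),F['pixels'][m].tolist()),key=lambda a:a[0][2]):
        cv2.circle(H,(int(y1-p[1]),int(x1-p[0])),1,[int(q) for q in (c[2],c[1],c[0])],-1)
    return H
a=np.hstack([ortho(WT,T),ortho(WS,S)])
cv2.imwrite('pics/ortho.png',a)
t=T['pixels'][150:330,140:350,::-1];q=S['pixels'][160:320,210:400,::-1]
A=cv2.resize(t,(460,394),interpolation=3);B=cv2.resize(q,None,fx=1.75,fy=394/160,interpolation=3)
cv2.imwrite('pics/crop.png',np.hstack([A,B]))
# points higher than 60 around the stand, top cam, by height bands
for n,W in(('top',WT),('scene',WS)):
    M=(W[...,0]>x0)&(W[...,0]<x1)&(W[...,1]>y0)&(W[...,1]<y1)
    for lo,hi in((90,120),(120,136),(136,160),(160,180),(180,200),(250,290)):
        m=M&(W[...,2]>lo)&(W[...,2]<hi)
        k,l,st,ce=cv2.connectedComponentsWithStats(m.astype(np.uint8))
        for i in range(1,k):
            if st[i,4]>12:
                P=W[l==i];print(n,lo,hi,st[i,4],'mean',P.mean(0).round(1),'min',P.min(0).round(0),'max',P.max(0).round(0),'px',ce[i].round(0))
E
```

```text
top bench z -0.7665413411098143
tray ((522.0650634765625, 305.3390808105469), (195.6437530517578, 162.7491455078125), 16.186744689941406) z pct [ 2.6  3.5  5.4 19.9 24.9]Traceback (most recent call last):
  File "<stdin>", line 14, in <module>
    return _quantile_unchecked(
        a, q, axis, out, overwrite_input, method, keepdims, weights)
    return _ureduce(a,
                    func=_quantile_ureduce_func,
    ...<5 lines>...
                    overwrite_input=overwrite_input,
                    method=method)
    r = func(a, **kwargs)
    result = _quantile(arr,
                       quantiles=q,
    ...<2 lines>...
                       out=out,
                       weights=wgt)
    slices_having_nans = np.isnan(arr[-1, ...])
                                  ~~~^^^^^^^^^
IndexError: index -1 is out of bounds for axis 0 with size 0
```

```bash
cat > m.py <<'E'
from h import *
T=load('top');S=load('scene');WT=world(T);WS=world(S)
s=784/560
def box(W,c,r):
    u,v=int(c[0]/s),int(c[1]/s);m=np.zeros(W.shape[:2],bool);m[v-r:v+r,u-r:u+r]=1;return m
for n,W,tc,bc,dk in(('top',WT,(252,297),(392,293),(402,165)),('scene',WS,(503,378),(380,325),(310,415))):
    for nm,c in(('tray',tc),('dark',dk)):
        m=box(W,c,36)&(W[...,2]>10)&(W[...,2]<60)
        m=cv2.morphologyEx(m.astype(np.uint8),cv2.MORPH_OPEN,np.ones((2,2)))>0
        P=W[m]; r=cv2.minAreaRect(P[:,:2].astype(np.float32))
        print(n,nm,np.round(r[0],1),np.round(r[1],1),round(r[2],1),'z98',np.percentile(P[:,2],[50,90,98]).round(1))
    m=box(W,bc,62)&(W[...,2]>9)&(W[...,2]<16)
    m=cv2.morphologyEx(m.astype(np.uint8),cv2.MORPH_OPEN,np.ones((3,3)))
    k,l,st,ce=cv2.connectedComponentsWithStats(m);i=1+st[1:,4].argmax()
    r=cv2.minAreaRect(W[l==i][:,:2].astype(np.float32));print(n,'plate',np.round(r[0],1),np.round(r[1],1),round(r[2],1),np.median(W[l==i][:,2]))
x0,x1,y0,y1=330,680,-240,160
def ortho(W,F):
    H=np.zeros((350,400,3),np.uint8)
    m=(W[...,0]>x0)&(W[...,0]<x1)&(W[...,1]>y0)&(W[...,1]<y1)
    for p,c in sorted(zip(W[m].tolist(),F['pixels'][m].tolist()),key=lambda a:a[0][2]):
        cv2.circle(H,(int(y1-p[1]),int(x1-p[0])),1,[int(q) for q in c[::-1]],-1)
    return H
cv2.imwrite('pics/ortho.png',np.hstack([ortho(WT,T),ortho(WS,S)]))
t=T['pixels'][150:330,140:350,::-1];q=S['pixels'][160:320,210:400,::-1]
A=cv2.resize(t,(420,360),interpolation=3);B=cv2.resize(q,(380,360),interpolation=3)
cv2.imwrite('pics/crop.png',np.hstack([A,B]))
for n,W in(('top',WT),('scene',WS)):
    M=(W[...,0]>x0)&(W[...,0]<x1)&(W[...,1]>y0)&(W[...,1]<y1)
    for lo,hi in((150,185),(185,215),(250,290)):
        m=M&(W[...,2]>lo)&(W[...,2]<hi)
        k,l,st,ce=cv2.connectedComponentsWithStats(m.astype(np.uint8))
        for i in range(1,k):
            if st[i,4]>14:
                P=W[l==i];print(n,lo,hi,st[i,4],'mean',P.mean(0).round(1),'min',P.min(0).round(0),'max',P.max(0).round(0),'px',ce[i].round(0))
E
python3 m.py
```

```text
top tray [519.7 304.4] [170.6 144.1] 12.6 z98 [nan nan nan]
top dark [836.6 -56.1] [200.4 120.1] 89.8 z98 [nan nan nan]
top plate [488.9  84.6] [40.2 23.2] 1.8 11.709530287271036
scene tray [560.1 302.8] [252.9 173.8] 13.1 z98 [12.9 23.6 28.3]
scene dark [839.5 -88.7] [284.9 117.4] 86.1 z98 [nan nan nan]
scene plate [535.   62.1] [26.6 60.2] 26.9 12.057124061498143
top 150 185 740 mean [528.3 -27.5 164.3] min [ 506. -117.  150.] max [568.  69. 185.] px [279. 206.]
top 150 185 71 mean [ 466.6 -108.2  170.6] min [ 448. -119.  152.] max [484. -98. 179.] px [306. 227.]
top 185 215 20 mean [617.3   4.9 204.7] min [597.   1. 190.] max [635.  11. 214.] px [269. 174.]
top 185 215 24 mean [ 570.5 -142.4  205.5] min [ 562. -150.  192.] max [ 580. -137.  214.] px [319. 190.]
top 185 215 38 mean [ 556.  -178.3  204.7] min [ 547. -187.  186.] max [ 570. -170.  214.] px [332. 196.]
top 250 290 685 mean [554.9 -59.5 273. ] min [ 530. -165.  250.] max [583.  54. 284.] px [292. 192.]
scene 150 185 65 mean [ 472.5 -106.3  167.4] min [ 453. -117.  150.] max [488. -98. 178.] px [261. 185.]
scene 150 185 444 mean [553.7 -46.3 158.9] min [ 522. -118.  150.] max [593.  19. 183.] px [265. 212.]
scene 150 185 44 mean [ 586.  -152.2  171.3] min [ 563. -168.  151.] max [ 595. -135.  184.] px [231. 204.]
scene 150 185 110 mean [523.6  48.8 160.3] min [508.  23. 150.] max [536.  71. 170.] px [295. 217.]
scene 150 185 15 mean [625.2   8.5 166.5] min [621.   3. 151.] max [627.  12. 183.] px [268. 236.]
scene 185 215 100 mean [ 575.2 -146.7  202.9] min [ 555. -166.  186.] max [ 594. -133.  215.] px [234. 198.]
scene 250 290 547 mean [563.5 -55.6 271.4] min [ 535. -163.  250.] max [590.  55. 282.] px [259. 195.]
```

View pics/ortho.png

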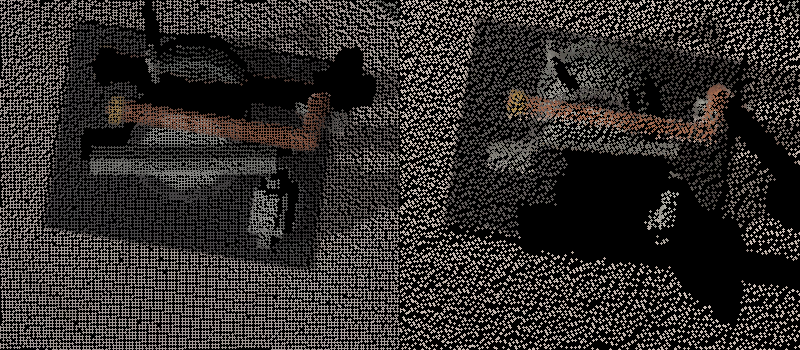

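View pics/crop.png

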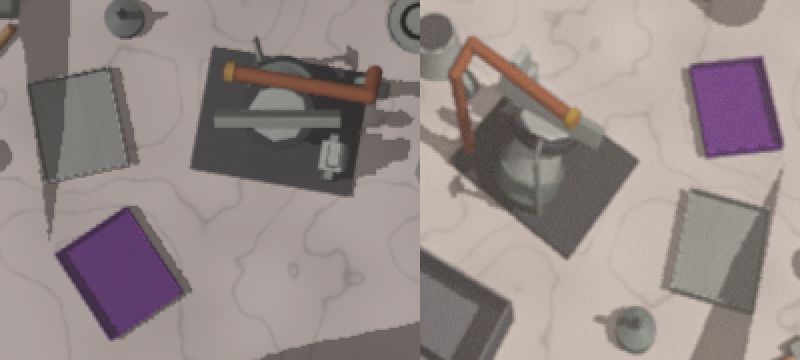

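The crop confirms it: the bare tin tray at top-crop (83,125) is shallow, empty, about 170×142 mm and not purple. The dark bin measures about 200×120 mm and is deeper, so it isn't the tray. The ortho view shows the plate yawed about −9°, with the keeper tab at (467,−108) and the bar running along y at x≈520.

```bash
cat > m2.py <<'E'
from h import *
from scipy.optimize import least_squares
from scipy.spatial.transform import Rotation as R
def clouds(): return [(load(n),world(load(n))) for n in('top','scene')]
if __name__=='__main__':
    C=clouds()
    for n,(F,W) in zip(('top','scene'),C):
        z=W[...,2];rgb=F['pixels'].astype(int)
        reg=(W[...,0]>380)&(W[...,0]<690)&(W[...,1]>-200)&(W[...,1]<150)
        m=reg&(abs(z-12)<8)&(rgb.max(-1)<110)
        k,l,st,ce=cv2.connectedComponentsWithStats(cv2.morphologyEx(m.astype(np.uint8),cv2.MORPH_CLOSE,np.ones((7,7))))
        i=1+st[1:,4].argmax();P=W[(l==i)&m]
        r=cv2.minAreaRect(P[:,:2].astype(np.float32));print(n,'plate',np.round(r,1) if 0 else r,np.median(P[:,2]))
        # pipe: reddish
        m=reg&(z>245)&(rgb[...,0]>rgb[...,2]+25)
        P=W[m];d=cv2.fitLine(P[:,:2].astype(np.float32),cv2.DIST_HUBER,0,.01,.01).ravel();print(n,'pipe yaw',np.degrees(np.arctan2(-d[0]*np.sign(d[1]),abs(d[1]))),'at',d[2:],'ymax',P[:,1].max(),'zmax',np.percentile(P[:,2],95))
        # keeper
        m=(W[...,0]>435)&(W[...,0]<495)&(W[...,1]>-128)&(W[...,1]<-90)&(z>100)
        P=W[m];print(n,'keeper z pct',np.percentile(P[:,2],[50,80,90,95]).round(1))
        t=P[P[:,2]>np.percentile(P[:,2],95)-7];print('  tab',len(t),cv2.minAreaRect(t[:,:2].astype(np.float32)),t.mean(0).round(1))
        # fin
        m=(W[...,0]>595)&(W[...,0]<650)&(W[...,1]>-15)&(W[...,1]<30)&(z>100);P=W[m]
        print(n,'fin',len(P),np.median(P,0).round(1),np.percentile(P[:,2],[5,95]).round(0), P[P[:,2]>170].mean(0).round(1))
        # tray rim + floor
        m=(W[...,0]>410)&(W[...,0]<640)&(W[...,1]>200)&(W[...,1]<400)&(z>11)&(z<35)
        k,l,st,ce=cv2.connectedComponentsWithStats(m.astype(np.uint8));
        big=[i for i in range(1,k) if st[i,4]>8];P=np.concatenate([W[l==i] for i in big])
        print(n,'tray',cv2.minAreaRect(P[:,:2].astype(np.float32)),np.percentile(P[:,2],90))
        m=(abs(W[...,0]-520)<40)&(abs(W[...,1]-304)<40);print('  floor z',np.nanmedian(z[m]))
        # bar
        m=(W[...,0]>490)&(W[...,0]<560)&(W[...,1]>-125)&(W[...,1]<85)&(z>140)&(z<200);P=W[m]
        d=cv2.fitLine(P.astype(np.float32),cv2.DIST_HUBER,0,.01,.01).ravel();print(n,'bar',len(P),d.round(3),np.percentile(P,[1,99],0).round(0).tolist())
E
python3 m2.py
```

```text
top plate ((531.8858642578125, -40.81135559082031), (287.0019226074219, 207.58685302734375), 80.45896911621094) 11.775852482395294
top pipe yaw -7.0810523 at [555.4887   -53.456596] ymax 53.46142347393882 zmax 279.59555062794385
top keeper z pct [122.3 171.3 173.5 174.3]
  tab 61 ((467.37725830078125, -108.40509033203125), (15.196916580200195, 36.31719970703125), 78.8463134765625) [ 467.6 -108.7  172.2]
top fin 48 [615.5   7.4 212.1] [117. 225.] [615.    6.8 212.1]
top tray ((521.827880859375, 304.86212158203125), (171.14260864257812, 141.62901306152344), 12.669047355651855) 24.985462755883965
  floor z 3.0531068976292772
top bar 866 [-2.40000e-02  9.98000e-01 -5.80000e-02  5.26257e+02 -2.20770e+01
  1.62314e+02] [[506.0, -114.0, 142.0], [559.0, 66.0, 181.0]]
scene plate ((539.5847778320312, -33.01417541503906), (268.7888488769531, 206.65243530273438), 80.66544342041016) 11.081802285968934
scene pipe yaw -6.9878683 at [564.25916  -54.104992] ymax 55.398578763066894 zmax 278.66657090275453
scene keeper z pct [160.5 170.7 173.5 174.8]
  tab 38 ((470.7933044433594, -108.12458801269531), (14.706917762756348, 34.51123809814453), 82.71306610107422) [ 472.8 -108.5  171.8]
scene fin 64 [625.3   9.3 176.7] [114. 222.] [623.    9.1 206.6]
scene tray ((525.9364013671875, 305.614501953125), (172.62977600097656, 140.54586791992188), 13.014455795288086) 23.792916178856878
  floor z 2.1484848864727155
scene bar 523 [-2.80000e-02  9.98000e-01 -5.30000e-02  5.34792e+02 -1.72720e+01
  1.54443e+02] [[511.0, -115.0, 141.0], [559.0, 70.0, 176.0]]
```

Request:
send_rows(
  steps=[
    [[0,0,0,0.816,0.55],[0,0,0,0.816,0.55],[0,0,0,0.816,0.55],[0,0,0,0.816,0.55],[0,0,0,0.816,0.55]],
  ],
  squeeze=25,
)

```text
time_s: 0.52
ee_pos: [182.9, -544.8, 213.5]
ee_rot: [-179.9, 0.0, -9.8]
force: [0.2, 0.2, -0.8]
gripper_width: 60.8
gripper_force: 0.0
```

Request:
send_rows(
  steps=[
    [[0.35,-0.79,0,0,0.55],[0.35,-0.79,0,0,0.55],[0.35,-0.79,0,0,0.55],[0.35,-0.79,0,0,0.55],[0.35,-0.79,0,0,0.55]],
  ],
)

```text
time_s: 0.93
ee_pos: [278.4, -399.2, 213.6]
ee_rot: [-180.0, 0.0, -9.5]
force: [0.8, 0.4, -0.0]
gripper_width: 50.3
gripper_force: 0.0
```

Request:
send_rows(
  steps=[
    [[0.35,-0.79,0,0,0.55],[0.35,-0.79,0,0,0.55],[0.35,-0.79,0,0,0.55],[0.35,-0.79,0,0,0.55],[0,0,0,0,0.55]],
  ],
)

```text
time_s: 1.35
ee_pos: [356.2, -280.9, 213.7]
ee_rot: [-179.8, -0.0, -9.2]
force: [-0.0, -0.2, -0.8]
gripper_width: 50.3
gripper_force: 0.0
```

Request:
send_rows(
  steps=[
    [[0.346,-0.784,0,0,0.55],[0.346,-0.784,0,0,0.55],[0.346,-0.784,0,0,0.55],[0.346,-0.784,0,0,0.55],[0.346,-0.784,0,0,0.55]],
  ],
)

```text
time_s: 1.77
ee_pos: [448.6, -141.2, 213.7]
ee_rot: [180.0, 0.0, -9.5]
force: [1.2, 0.3, 0.7]
gripper_width: 50.1
gripper_force: 0.0
```

Request:
send_rows(
  steps=[
    [[0.346,-0.784,0,0,0.55],[0,0,0,0,0.55],[0,0,0.2,0,0.55],[0,0,0.1,0,0.55],[0,0,0,0,0.55]],
  ],
)

```text
time_s: 2.18
ee_pos: [465.5, -114.4, 200.3]
ee_rot: [180.0, 0.2, -9.6]
force: [-0.2, -0.2, -0.1]
gripper_width: 50.2
gripper_force: 0.0
```

```bash
python3 - <<'E'
from h import *
st=env.state();print(st['ee_pos'],st['ee_rot'],st['qpos'])
S=grab('scene');T=grab('top')
from h import world
for n,F in(('t',T),('s',S)):
    W=world(F)
    m=(W[...,0]>435)&(W[...,0]<495)&(W[...,1]>-128)&(W[...,1]<-90)&(W[...,2]>160)&(W[...,2]<180);print(n,m.sum(),W[m].mean(0))
q=S['pixels'][120:270,180:380,::-1];cv2.imwrite('pics/a1.png',cv2.resize(q,(800,600),interpolation=3))
E
```

```text
[ 465.45201285 -114.3652368   200.32024996] [179.98767776   0.2050716   -9.57952871] [-1.51568630e+01  1.03683133e+01  1.02681470e+02 -3.49354436e-02
  6.71531239e+01  8.44362650e+01]
t 0 [nan nan nan]
s 38 [ 477.92028392 -108.8586691   168.88574916]<stdin>:7: RuntimeWarning: Mean of empty slice.
  ret = um.true_divide(
```

View pics/a1.png

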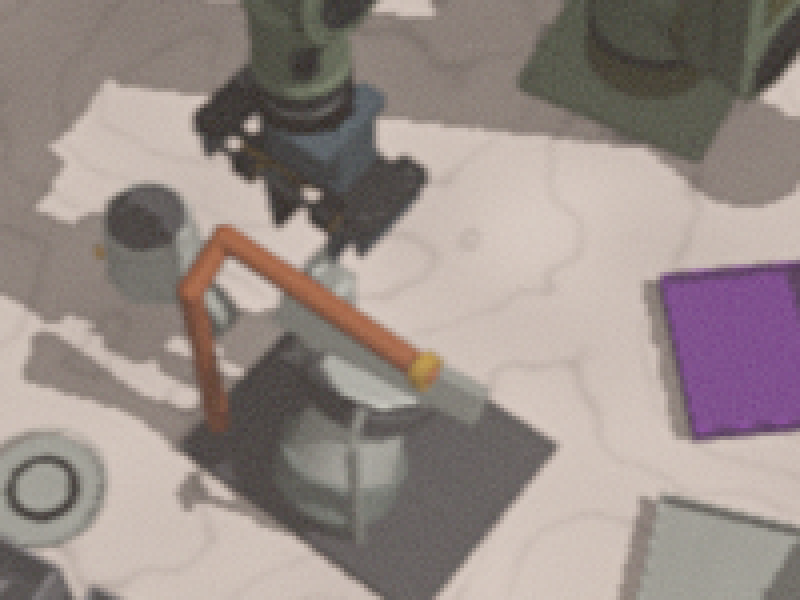

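The crop shows the open gripper just above the keeper tab at (330,275), with the collar bar and pipe clear of it. Next I'll correct the offset and descend.

Request:
send_rows(
  steps=[
    [[0.073,-0.165,0,0,0.55],[0,0,0.25,0,0.55],[0,0,0.25,0,0.55],[0,0,0.25,0,0.55],[0,0,0,0,0.55]],
  ],
)

```text
time_s: 2.7
ee_pos: [469.2, -107.1, 169.2]
ee_rot: [-180.0, 0.3, -9.5]
force: [-0.6, 0.5, -0.3]
gripper_width: 50.0
gripper_force: 0.0
```

Request:
send_rows(
  steps=[
    [[0,0,0.25,0,0.55],[0,0,0.25,0,0.55],[0,0,0.25,0,0.55],[0,0,0.2,0,0.55],[0,0,0,0,0.55]],
  ],
)

```text
time_s: 3.12
ee_pos: [469.8, -107.2, 131.9]
ee_rot: [-180.0, 0.2, -9.5]
force: [-0.3, -0.4, 0.2]
gripper_width: 49.9
gripper_force: 0.0
```

Request:
send_rows(
  steps=[
    [[0,0,0,0,0],[0,0,0,0,0],[0,0,0,0,0],[0,0,0,0,0],[0,0,0,0,0]],
  ],
  squeeze=30,
)

```text
time_s: 3.53
ee_pos: [471.4, -107.6, 134.4]
ee_rot: [180.0, -0.1, -9.5]
force: [0.3, -0.7, -0.0]
gripper_width: 20.0
gripper_force: 0.2
```

Request:
send_rows(
  steps=[
    [[0,0,0,0,0],[0,0,0,0,0],[0,0,0,0,0],[0,0,0,0,0],[0,0,0,0,0]],
  ],
)

```text
time_s: 3.95
ee_pos: [471.2, -108.1, 134.2]
ee_rot: [179.9, -0.0, -9.5]
force: [-1.0, -3.8, 2.1]
gripper_width: 15.7
gripper_force: 30.0
```

Request:
send_rows(
  steps=[
    [[0,0,-0.15,0,0],[0,0,-0.15,0,0],[0,0,-0.15,0,0],[0,0,-0.15,0,0],[0,0,-0.15,0,0]],
  ],
)

```text
time_s: 4.37
ee_pos: [471.2, -106.7, 164.5]
ee_rot: [-179.9, -0.0, -9.5]
force: [-0.5, 0.6, -0.4]
gripper_width: 15.8
gripper_force: 30.0
```

Request:
send_rows(
  steps=[
    [[0,0,-0.2,0,0],[0,0,-0.2,0,0],[0,0,-0.2,0,0],[0,0,-0.2,0,0],[0,0,0,0,0]],
  ],
)

```text
time_s: 4.78
ee_pos: [472.3, -107.7, 198.0]
ee_rot: [180.0, -0.2, -9.5]
force: [0.1, -0.3, 0.0]
gripper_width: 15.8
gripper_force: 30.0
```

Request:
send_rows(
  steps=[
    [[0,0,-0.3,0,0],[0,0,-0.3,0,0],[-0.59,0.1,0,0,0],[-0.59,0.1,0,0,0],[-0.59,0.1,0,0,0]],
  ],
)

```text
time_s: 5.2
ee_pos: [398.4, -107.5, 219.8]
ee_rot: [-180.0, 0.0, -9.5]
force: [-0.0, 0.3, -0.8]
gripper_width: 15.9
gripper_force: 30.0
```

Request:
send_rows(
  steps=[
    [[-0.142,-0.849,0,0,0],[-0.142,-0.849,0,0,0],[-0.142,-0.849,0,0,0],[-0.142,-0.849,0,0,0],[-0.142,-0.849,0,0,0]],
  ],
)

```text
time_s: 5.62
ee_pos: [398.8, 65.9, 220.1]
ee_rot: [-180.0, -0.0, -9.5]
force: [0.5, 0.5, -0.5]
gripper_width: 15.8
gripper_force: 30.0
```

Request:
send_rows(
  steps=[
    [[-0.142,-0.849,0,0,0],[-0.142,-0.849,0,0,0],[-0.142,-0.849,0,0,0],[-0.142,-0.849,0,0,0],[-0.142,-0.849,0,0,0]],
  ],
)

```text
time_s: 6.03
ee_pos: [398.7, 238.4, 219.9]
ee_rot: [180.0, 0.0, -9.5]
force: [0.0, 0.3, -1.1]
gripper_width: 15.9
gripper_force: 30.0
```

Request:
send_rows(
  steps=[
    [[-0.142,-0.849,0,0,0],[-0.142,-0.849,0,0,0],[0.76,-0.127,0,0,0],[0.76,-0.127,0,0,0],[0,0,0,0,0]],
  ],
)

```text
time_s: 6.45
ee_pos: [465.2, 306.8, 219.2]
ee_rot: [-180.0, -0.2, -9.5]
force: [0.3, 0.7, 0.3]
gripper_width: 15.8
gripper_force: 30.0
```

Request:
send_rows(
  steps=[
    [[0.72,-0.095,0,0,0],[0.72,-0.095,0,0,0],[0,0,0.7,0,0],[0,0,0.7,0,0],[0,0,0.7,0,0]],
  ],
)

```text
time_s: 6.87
ee_pos: [519.1, 303.1, 134.9]
ee_rot: [-180.0, -0.0, -9.6]
force: [0.0, -0.2, -2.0]
gripper_width: 15.7
gripper_force: 30.0
```

Request:
send_rows(
  steps=[
    [[0,0,0.7,0,0],[0,0,0.5,0,0],[0,0,0.3,0,0],[0,0,0,0,0],[0,0,0,0,0]],
  ],
)

```text
time_s: 7.28
ee_pos: [518.5, 303.2, 75.5]
ee_rot: [179.9, 0.1, -9.5]
force: [0.0, -0.7, -0.1]
gripper_width: 15.7
gripper_force: 30.0
```

```bash
python3 - <<'E'
from h import *
print(env.state()['ee_pos'])
S=grab('scene');T=grab('top');W=world(S)
q=S['pixels'][200:320,300:460,::-1];q2=T['pixels'][130:280,130:330,::-1]
cv2.imwrite('pics/a2.png',np.hstack([cv2.resize(q,(400,300),interpolation=3),cv2.resize(q2,(400,300),interpolation=3)]))
E
```

```text
[518.49617128 303.16784911  75.49275913]
```

View pics/a2.png

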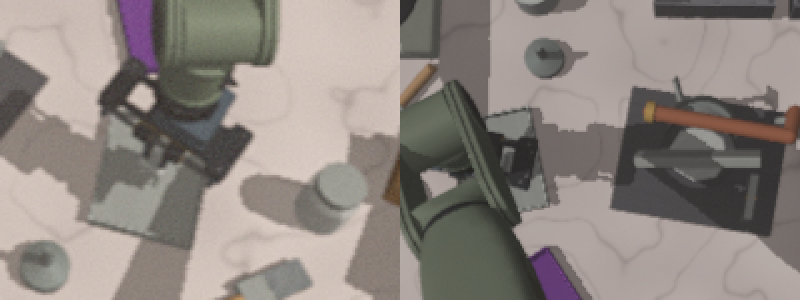

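The keeper is held over the tray's interior (left panel at (160,160)), and the rail is bare in the right panel. Now I'll lower it gently.

Request:
send_rows(
  steps=[
    [[0,0,0.1,0,0],[0,0,0.1,0,0],[0,0,0.1,0,0],[0,0,0,0,0],[0,0,0,0,0]],
  ],
)

```text
time_s: 7.8
ee_pos: [518.8, 303.4, 63.7]
ee_rot: [180.0, 0.0, -9.5]
force: [0.3, 0.3, -1.3]
gripper_width: 15.7
gripper_force: 30.0
```

Request:
send_rows(
  steps=[
    [[0,0,0.07,0,0],[0,0,0.05,0,0],[0,0,0,0,0],[0,0,0,0,0],[0,0,0,0,0]],
  ],
)

```text
time_s: 8.22
ee_pos: [519.1, 303.5, 59.1]
ee_rot: [180.0, -0.0, -9.5]
force: [0.2, 0.2, -0.4]
gripper_width: 15.7
gripper_force: 30.0
```

Request:
send_rows(
  steps=[
    [[0,0,0.03,0,0],[0,0,0.03,0,0],[0,0,0,0,0],[0,0,0,0,0]],
  ],
)

```text
time_s: 8.55
ee_pos: [519.2, 303.5, 57.3]
ee_rot: [-180.0, -0.0, -9.5]
force: [-0.5, -1.0, 4.1]
gripper_width: 15.9
gripper_force: 30.0
```

Request:
send_rows(
  steps=[
    [[0,0,0.03,0,0],[0,0,0,0,0],[0,0,0,0,0]],
  ],
)

```text
time_s: 8.8
ee_pos: [519.2, 303.5, 57.2]
ee_rot: [-180.0, -0.1, -9.5]
force: [-3.2, -2.1, 11.4]
gripper_width: 15.8
gripper_force: 30.0
```

Request:
send_rows(
  steps=[
    [[0,0,-0.02,0,0],[0,0,0,0,0.3],[0,0,0,0,0.4],[0,0,0,0,0.5],[0,0,0,0,0.5]],
  ],
)

```text
time_s: 9.22
ee_pos: [518.9, 303.4, 55.9]
ee_rot: [180.0, 0.0, -9.5]
force: [-0.0, 0.6, 0.4]
gripper_width: 39.8
gripper_force: 0.0
```

Request:
send_rows(
  steps=[
    [[0,0,0,0,0.5],[0,0,-0.3,0,0.5],[0,0,-0.6,0,0.5],[0,0,-0.8,0,0.5],[0,0,-0.8,0,0.5]],
  ],
)

```text
time_s: 9.63
ee_pos: [518.4, 303.1, 156.5]
ee_rot: [179.9, 0.1, -9.5]
force: [1.1, 0.3, -0.2]
gripper_width: 45.3
gripper_force: 0.0
```

Request:
send_rows(
  steps=[
    [[0,0,-0.9,0,0.5],[0,0,-0.9,0,0.5],[-0.8,0.13,0,0,0.3],[-0.8,0.13,0,0,0],[-0.8,0.13,0,0,0]],
  ],
)

```text
time_s: 10.05
ee_pos: [421.0, 303.9, 228.7]
ee_rot: [-180.0, -0.0, -9.6]
force: [0.0, 0.4, -0.0]
gripper_width: 28.7
gripper_force: 0.0
```

```bash
cat > bar.py <<'E'
from m2 import *
for n in('top','scene'): grab(n)
yaw=np.radians(-9.5);Rz=R.from_euler('z',yaw).as_matrix()
ax=Rz@np.array([-.479,0,.878])
for n,(F,W) in zip(('top','scene'),clouds()):
    print(n)
    # keeper in tray
    m=(W[...,0]>480)&(W[...,0]<560)&(W[...,1]>260)&(W[...,1]<350)&(W[...,2]>80)&(W[...,2]<110)
    if m.sum(): print(' keeper top',m.sum(),W[m].mean(0).round(1),np.percentile(W[m][:,2],95).round(1))
    # bar: points in stand frame rel. to guessed origin
    for o in ([537,-33,0],):
        P=((W-o)@Rz); h=P[...,0]*-.479+(P[...,2]-120)*.878; q=P-np.array([0,0,120]); 
        e1=np.array([.878,0,.479]) # in-plane x
        a=q@e1; b=q[...,1]; r=np.hypot(a,b)
        m=(r<100)&(h>15)&(h<110)
        print(' h hist',np.histogram(h[m],np.arange(15,110,5))[0])
        np.savez(f'{n}_p.npz',a=a[m],b=b[m],h=h[m])
        for cut in (55,60,65,70):
            mm=m&(h>cut)&(h<95)&(r<97)
            if mm.sum()<20: continue
            d=cv2.fitLine(np.stack([a[mm],b[mm]],-1).astype(np.float32),cv2.DIST_HUBER,0,.01,.01).ravel();
            if d[1]<0:d[:2]*=-1
            print(' cut',cut,mm.sum(),'cw angle of +y end',np.arctan2(d[0],d[1]).round(3),'ctr off',(d[0]*d[3]-d[1]*d[2]).round(1),'b range',np.percentile(b[mm],[1,99]).round(0),'h95',np.percentile(h[mm],95).round(1))
E
python3 bar.py; python3 - <<'E'
from h import *
T=load('top');S=load('scene')
q=S['pixels'][200:320,300:460,::-1];q2=S['pixels'][150:285,200:380,::-1]
cv2.imwrite('pics/a3.png',np.hstack([cv2.resize(q,(400,300),interpolation=3),cv2.resize(q2,(400,300),interpolation=3)]))
E
```

```text
top
 keeper top 70 [514.4 303.1  92.4] 98.2
 h hist [125 385 153  35  45  30  41  90 242  38   1   0   0   0   0   0   0   0]
 cut 55 278 cw angle of +y end -0.19 ctr off -3.5 b range [-83.  93.] h95 61.0
 cut 60 38 cw angle of +y end -0.192 ctr off -3.9 b range [-84.  85.] h95 62.7
scene
 keeper top 64 [521.6 303.9  92.1] 98.1
 h hist [158 151  80  62  56  48  39  38  21   0   0   0   0   0   0   0   0   0]
```

View pics/a3.png

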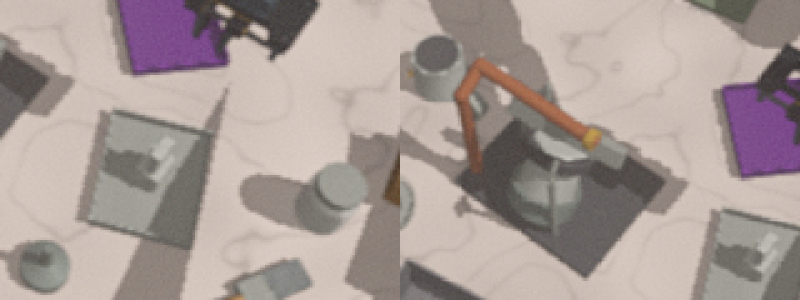

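The keeper stands upright in the tray (left panel (160,160), top measured at z≈95, which matches 92 + 3). The collar now reads about −0.19 rad. The overhead pipe limits how far a vertical hand can go in x, so I'll measure it in the stand frame.

```bash
python3 - <<'E'
from m2 import *
yaw=np.radians(-9.5);Rz=R.from_euler('z',yaw).as_matrix();O=np.array([540.5,-33,0])
for n,(F,W) in zip(('top','scene'),clouds()):
    P=(W-O)@Rz; m=(abs(P[...,0])<120)&(abs(P[...,1])<170)&(P[...,2]>235)
    Q=P[m];print(n,len(Q))
    for lo in range(-160,121,20):
        q=Q[(Q[:,1]>=lo)&(Q[:,1]<lo+20)]
        if len(q)>5: print('  y',lo,len(q),'x pct',np.percentile(q[:,0],[3,50,97]).round(0),'z',np.percentile(q[:,2],[3,97]).round(0),'ymax',q[:,1].max().round(0))
    # fin
    m=(P[...,0]>45)&(P[...,0]<115)&(P[...,1]>25)&(P[...,1]<80)&(P[...,2]>175);Q=P[m];print(' fin',Q.mean(0).round(1),np.percentile(Q,[3,97],0).round(0).tolist())
    # bar ends
    q=P-[0,0,120];a=q@np.array([.878,0,.479]);b=q[...,1];h=q@np.array([-.479,0,.878])
    m=(h>50)&(h<68)&(np.hypot(a,b)<105)
    print(' bar b range',np.percentile(b[m],[1,99]).round(0) if m.sum() else 0)
E
```

```text
top 714
  y -140 44 x pct [14. 43. 66.] z [239. 273.] ymax -120.0
  y -120 112 x pct [ 9. 29. 62.] z [241. 279.] ymax -101.0
  y -100 58 x pct [ 8. 17. 27.] z [268. 278.] ymax -80.0
  y -80 58 x pct [ 8. 17. 28.] z [266. 279.] ymax -60.0
  y -60 59 x pct [ 7. 16. 27.] z [269. 281.] ymax -40.0
  y -40 57 x pct [ 7. 16. 27.] z [266. 280.] ymax -20.0
  y -20 56 x pct [ 7. 16. 28.] z [267. 279.] ymax -0.0
  y 0 57 x pct [ 7. 15. 27.] z [268. 280.] ymax 20.0
  y 20 57 x pct [ 7. 16. 27.] z [268. 279.] ymax 40.0
  y 40 58 x pct [ 7. 16. 27.] z [265. 279.] ymax 60.0
  y 60 66 x pct [ 4. 15. 28.] z [266. 282.] ymax 80.0
  y 80 32 x pct [ 3. 15. 29.] z [266. 284.] ymax 90.0
 fin [ 67.   51.6 211.6] [[51.0, 44.0, 194.0], [86.0, 59.0, 225.0]]
 bar b range [-84.  95.]
scene 597
  y -140 26 x pct [29. 56. 71.] z [238. 269.] ymax -120.0
  y -120 119 x pct [17. 41. 68.] z [237. 277.] ymax -101.0
  y -100 44 x pct [14. 26. 32.] z [260. 278.] ymax -80.0
  y -80 42 x pct [13. 25. 33.] z [265. 278.] ymax -60.0
  y -60 44 x pct [12. 26. 33.] z [264. 279.] ymax -41.0
  y -40 44 x pct [14. 26. 32.] z [264. 279.] ymax -20.0
  y -20 45 x pct [14. 25. 33.] z [265. 279.] ymax -1.0
  y 0 45 x pct [12. 26. 32.] z [263. 278.] ymax 20.0
  y 20 48 x pct [13. 25. 32.] z [264. 278.] ymax 40.0
  y 40 45 x pct [12. 25. 32.] z [265. 278.] ymax 59.0
  y 60 49 x pct [12. 26. 34.] z [264. 283.] ymax 80.0
  y 80 46 x pct [10. 24. 36.] z [259. 283.] ymax 92.0
 fin [ 74.2  54.9 207.2] [[54.0, 46.0, 180.0], [88.0, 60.0, 224.0]]
 bar b range [-82.  99.]
```

Request:
send_rows(
  steps=[
    [[0.35,0.84,0,0,0],[0.35,0.84,0,0,0],[0.35,0.84,0,0,0],[0.35,0.84,0,0,0],[0.35,0.84,0,0,0]],
  ],
  squeeze=30,
)

```text
time_s: 10.57
ee_pos: [463.9, 125.0, 228.3]
ee_rot: [180.0, -0.0, -9.5]
force: [0.0, -0.5, 1.0]
gripper_width: 0.1
gripper_force: 0.0
```

Request:
send_rows(
  steps=[
    [[0.25,0.84,0,0,0],[0.1,0.7,0,0,0],[0,0,0,0,0],[0,0,0,0,0]],
  ],
)

```text
time_s: 10.9
ee_pos: [467.4, 62.4, 228.3]
ee_rot: [-180.0, -0.0, -9.7]
force: [0.8, -0.6, 0.1]
gripper_width: 0.4
gripper_force: 0.0
```

```bash
cat > st.py <<'E'
from h import *
import sys
def stand(p):
    c,s=np.cos(np.radians(-9.5)),np.sin(np.radians(-9.5));d=np.array(p[:2])-[541.5,-27];return np.round([c*d[0]+s*d[1],-s*d[0]+c*d[1],p[2]],1)
if __name__=='__main__':
    s=env.state();print(stand(s['ee_pos']),s['force'].round(1),s['torque'].round(2),s['gripper_width'],s['ee_rot'].round(1))
E
python3 st.py
```

```text
[-87.9  76.  228.3] [ 0.8 -0.6  0.1] [0.07 0.04 0.01] 0.3761267974206519 [-180.    -0.    -9.7]
```

Request:
send_rows(
  steps=[
    [[0,0.15,0.5,0,0],[0,0,0.5,0,0],[0,0,0.5,0,0],[0,0,0.45,0,0],[0,0,0,0,0]],
  ],
)

```text
time_s: 11.32
ee_pos: [463.6, 58.6, 147.1]
ee_rot: [179.9, 0.4, -9.4]
force: [0.0, 0.5, -1.1]
gripper_width: 0.5
gripper_force: 0.0
```

Request:
send_rows(
  steps=[
    [[0.2,0,0,0,0],[0.2,0,0,0,0],[0.15,0,0,0,0],[0.15,0,0,0,0],[0,0,0,0,0]],
  ],
)

```text
time_s: 11.73
ee_pos: [494.8, 53.2, 151.1]
ee_rot: [-180.0, -0.1, -9.5]
force: [-1.0, 0.4, 1.1]
gripper_width: 0.7
gripper_force: 0.6
```

Request:
send_rows(
  steps=[
    [[0.12,0,0,0,0],[0.12,0,0,0,0],[0.1,0,0,0,0],[0.1,0,0,0,0],[0,0,0,0,0]],
  ],
)

```text
time_s: 12.15
ee_pos: [511.1, 50.1, 150.5]
ee_rot: [180.0, 0.0, -9.5]
force: [-3.0, 1.3, 2.5]
gripper_width: 0.6
gripper_force: 1.7
```

```bash
python3 st.py; sed -i 's/537,-33,0/541.5,-27,0/' bar.py; python3 bar.py
```

```text
[-42.7  71.  150.5] [-3.   1.3  2.5] [ 0.24  0.48 -0.04] 0.5512776781657028 [180.    0.   -9.5]
top
 keeper top 72 [514.  302.8  92.9] 99.5
 h hist [ 28 159 102  17  12  16  14  38  87  44   0   0   0   0   0   0   0   0]
 cut 55 131 cw angle of +y end 0.21 ctr off 0.5 b range [-93.  36.] h95 62.2
 cut 60 44 cw angle of +y end 0.187 ctr off 2.6 b range [-90.  35.] h95 63.3
scene
 keeper top 64 [521.4 303.9  92. ] 97.7
 h hist [ 85 210  67  58  48  27  29  28  56   9   7   2   0   0   0   0   0   5]
 cut 55 73 cw angle of +y end 0.18 ctr off 2.7 b range [-89.  93.] h95 67.7
```

Request:
send_rows(
  steps=[
    [[-0.4,0,0,0,0],[0,0.45,0,0,0],[0,0.42,0,0,0],[0,0,0,0,0]],
  ],
)

```text
time_s: 12.58
ee_pos: [489.5, 16.4, 150.5]
ee_rot: [179.9, -0.1, -9.6]
force: [0.9, 0.3, 0.3]
gripper_width: 0.5
gripper_force: 0.0
```

Request:
send_rows(
  steps=[
    [[0.2,0,0,0,0],[0.1,0,0,0,0],[0.1,0,0,0,0],[0,0,0,0,0]],
  ],
)

```text
time_s: 12.92
ee_pos: [502.8, 16.8, 150.0]
ee_rot: [-180.0, 0.4, -9.5]
force: [-8.8, 1.8, 5.5]
gripper_width: 0.4
gripper_force: 4.4
```

Request:
send_rows(
  steps=[
    [[0.07,0,0,0,0],[0.03,0,0,0,0],[0,0,0,0,0]],
  ],
)

```text
time_s: 13.17
ee_pos: [506.4, 16.6, 150.2]
ee_rot: [-180.0, 0.4, -9.5]
force: [-9.9, 3.3, 6.6]
gripper_width: 0.2
gripper_force: 4.8
```

```bash
python3 st.py;  python3 bar.py
```

```text
[-41.8  37.2 150.2] [-9.9  3.3  6.6] [ 0.39  1.55 -0.05] 0.20355895271027513 [-180.     0.4   -9.5]
top
 keeper top 70 [513.9 303.2  92.4] 98.0
 h hist [ 6 30 27  7  9 11  8  8 50 19  0  0  0  0  0  0  0  0]
 cut 55 69 cw angle of +y end 0.464 ctr off -2.2 b range [-88.  -6.] h95 62.3
scene
 keeper top 60 [520.4 303.9  92.6] 97.8
 h hist [ 82 209  48  39  32  28  28  35  40   2   0   2   1   0   0   0   0   0]
 cut 55 45 cw angle of +y end 0.481 ctr off 0.6 b range [-65.  84.] h95 69.0
```

Request:
send_rows(
  steps=[
    [[0.08,0,0,0,0],[0,0.05,0,0,0],[0,0.05,0,0,0],[0,0.05,0,0,0],[0,0,0,0,0]],
  ],
)

```text
time_s: 13.68
ee_pos: [511.5, 12.6, 151.0]
ee_rot: [-179.6, 0.1, -9.5]
force: [-3.4, 10.8, 6.1]
gripper_width: 0.4
gripper_force: 5.3
```

```bash
python3 st.py;  python3 bar.py|grep cut
```

```text
[-36.2  34.1 151. ] [-3.4 10.8  6.1] [1.67 0.55 0.13] 0.3871872554465275 [-1.796e+02  1.000e-01 -9.500e+00]
 cut 55 58 cw angle of +y end 0.631 ctr off 5.1 b range [-75.  -2.] h95 63.3
 cut 60 20 cw angle of +y end 0.594 ctr off 8.2 b range [-74.  -2.] h95 63.6
 cut 55 67 cw angle of +y end 0.709 ctr off -2.6 b range [-51.  70.] h95 60.2
```

Request:
send_rows(
  steps=[
    [[0,0.05,0,0,0],[0,0.05,0,0,0],[0,0,0,0,0],[-0.5,-0.1,0,0,0],[-0.3,0,-0.3,0,0]],
  ],
)

```text
time_s: 14.2
ee_pos: [478.5, 15.4, 160.5]
ee_rot: [180.0, 0.2, -9.4]
force: [-0.9, -0.1, 0.1]
gripper_width: 0.5
gripper_force: 0.0
```

Request:
send_rows(
  steps=[
    [[0,0,-0.7,0,0],[0,0,-0.7,0,0],[0,0.8,0,0,0],[0,0.8,0,0,0],[0,0.8,0,0,0]],
  ],
)

```text
time_s: 14.62
ee_pos: [465.3, -81.1, 219.2]
ee_rot: [180.0, -0.2, -9.3]
force: [-0.4, -0.9, 0.2]
gripper_width: 0.5
gripper_force: 0.0
```

```bash
python3 st.py;  python3 bar.py|grep cut
```

```text
[-66.2 -65.9 219.2] [-0.4 -0.9  0.2] [ 0.02 -0.01  0.04] 0.5117201597671501 [180.   -0.2  -9.3]
 cut 55 82 cw angle of +y end 0.624 ctr off -9.7 b range [11. 55.] h95 62.2
 cut 60 33 cw angle of +y end 0.618 ctr off -12.7 b range [ 9. 50.] h95 64.0
 cut 55 99 cw angle of +y end 0.825 ctr off -1.9 b range [-63.  68.] h95 59.5
```

Request:
send_rows(
  steps=[
    [[0.33,0.25,0,0,0],[0.33,0.27,0,0,0],[0,0,0,0,0],[0,0,0.5,0,0],[0,0,0,0,0]],
  ],
)

```text
time_s: 15.13
ee_pos: [485.1, -104.2, 195.7]
ee_rot: [-179.9, 0.3, -9.5]
force: [-0.3, 0.8, -0.2]
gripper_width: 0.2
gripper_force: 0.0
```

```bash
python3 st.py;  python3 bar.py|grep cut; python3 - <<'E'
from h import *
S=load('scene');T=load('top')
a=S['pixels'][135:270,200:380,::-1];b=T['pixels'][150:270,220:380,::-1]
cv2.imwrite('pics/a4.png',np.hstack([cv2.resize(a,(400,300),interpolation=3),cv2.resize(b,(400,300),interpolation=3)]))
E
```

```text
[-42.9 -85.4 195.7] [-0.3  0.8 -0.2] [ 0.13  0.07 -0.02] 0.17007368892589947 [-179.9    0.3   -9.5]
 cut 55 140 cw angle of +y end 0.793 ctr off -0.7 b range [-67.  54.] h95 63.1
 cut 60 49 cw angle of +y end 0.793 ctr off -0.6 b range [-61.  53.] h95 63.6
 cut 55 115 cw angle of +y end 0.804 ctr off -3.3 b range [-90.  64.] h95 90.8
```

View pics/a4.png

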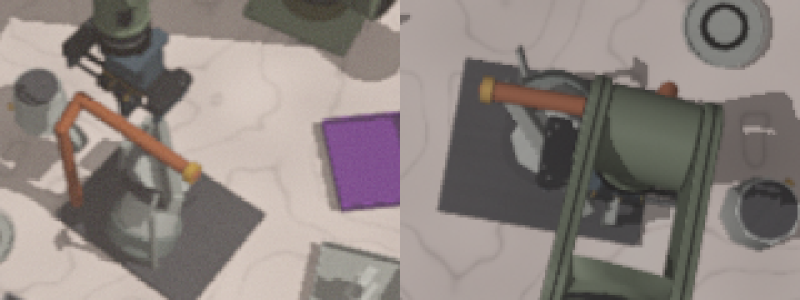

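The left panel shows the finger above and behind the bar's −y end at (130,100). The right panel shows the bar's +y end reaching beneath the pipe at (530,120), with the collar at about 0.80 rad and the fin at (522,55). Next I'll descend and push the −y end around.

Request:
send_rows(
  steps=[
    [[0,0,0.5,0,0],[0,0,0.5,0,0],[0,0,0.5,0,0],[0,0,0.2,0,0],[0,0,0,0,0]],
  ],
)

```text
time_s: 15.65
ee_pos: [485.4, -104.8, 129.3]
ee_rot: [-180.0, 0.2, -9.5]
force: [0.3, -0.1, -0.3]
gripper_width: 0.5
gripper_force: 0.0
```

Request:
send_rows(
  steps=[
    [[0,-0.15,0,0,0],[-0.05,-0.15,0,0,0],[-0.08,-0.1,0,0,0],[-0.08,-0.1,0,0,0],[0,0,0,0,0]],
  ],
)

```text
time_s: 16.07
ee_pos: [481.5, -83.7, 131.2]
ee_rot: [180.0, -0.1, -9.4]
force: [-0.1, -0.6, 0.2]
gripper_width: 0.5
gripper_force: 0.2
```

```bash
python3 st.py;  python3 bar.py|grep cut
```

```text
[-49.8 -65.8 131.2] [-0.1 -0.6  0.2] [ 0.   -0.05 -0.02] 0.5117593217021035 [ 1.8e+02 -1.0e-01 -9.4e+00]
 cut 55 95 cw angle of +y end 0.865 ctr off 0.8 b range [-67.  55.] h95 62.6
 cut 60 38 cw angle of +y end 0.864 ctr off 0.8 b range [-62.  50.] h95 64.2
 cut 55 73 cw angle of +y end 0.724 ctr off -11.9 b range [-55.  63.] h95 92.1
```

Request:
send_rows(
  steps=[
    [[-0.08,-0.06,0.05,0,0],[-0.08,-0.06,0.05,0,0],[-0.08,-0.06,0,0,0],[0,0,0,0,0],[0,0,0,0,0]],
  ],
)

```text
time_s: 16.58
ee_pos: [472.3, -75.5, 126.1]
ee_rot: [-180.0, 0.1, -9.5]
force: [0.5, -0.2, 0.5]
gripper_width: 0.3
gripper_force: 0.3
```

```bash
python3 st.py;  python3 bar.py|grep cut
```

```text
[-60.2 -59.2 126.1] [ 0.5 -0.2  0.5] [-0.11 -0.07  0.01] 0.3420618515917798 [-1.8e+02  1.0e-01 -9.5e+00]
 cut 55 104 cw angle of +y end 1.033 ctr off -0.2 b range [-54.  50.] h95 62.2
 cut 60 28 cw angle of +y end 1.018 ctr off 1.2 b range [-51.  51.] h95 63.0
 cut 55 118 cw angle of +y end 0.878 ctr off -10.9 b range [-82.  52.] h95 94.0
 cut 60 36 cw angle of +y end -0.057 ctr off -22.4 b range [-83.  23.] h95 94.5
 cut 65 32 cw angle of +y end -0.068 ctr off -22.5 b range [-83.  23.] h95 94.5
 cut 70 29 cw angle of +y end -0.044 ctr off -24.9 b range [-83.  23.] h95 94.5
```

Request:
send_rows(
  steps=[
    [[-0.05,-0.06,0.03,0,0],[-0.04,-0.06,0.03,0,0],[0,0,0,0,0],[0,0,0,0,0]],
  ],
)

```text
time_s: 17.02
ee_pos: [470.0, -70.1, 123.8]
ee_rot: [-180.0, 0.0, -9.5]
force: [-0.7, -1.1, 0.8]
gripper_width: 0.5
gripper_force: 0.4
```

Request:
send_rows(
  steps=[
    [[0.05,0.3,0,0,0],[0,0.5,-0.6,0,0],[0,0.5,-0.8,0,0],[0,0.8,-0.8,0,0],[0,0.8,0,0,0]],
  ],
)

```text
time_s: 17.43
ee_pos: [456.2, -184.0, 214.9]
ee_rot: [179.9, -0.6, -9.4]
force: [1.7, -0.9, 0.2]
gripper_width: 0.3
gripper_force: 0.0
```

Request:
send_rows(
  steps=[
    [[0,0.9,0,0,0],[0,0.9,0,0,0],[0,0.9,0,0,0],[0,0,0,0,0]],
  ],
)

```text
time_s: 17.77
ee_pos: [434.6, -294.2, 209.0]
ee_rot: [179.9, 0.0, -9.8]
force: [-0.4, -0.4, -0.4]
gripper_width: 0.5
gripper_force: 0.0
```

```bash
python3 st.py;  python3 bar.py|grep cut; python3 - <<'E'
from h import *
S=load('scene');T=load('top')
a=S['pixels'][150:255,210:350,::-1];b=T['pixels'][150:255,210:350,::-1]
cv2.imwrite('pics/a5.png',np.hstack([cv2.resize(a,(400,300),interpolation=3),cv2.resize(b,(400,300),interpolation=3)]))
E
```

```text
[ -61.4 -281.1  209. ] [-0.4 -0.4 -0.4] [-0.   -0.04 -0.05] 0.5231926398361438 [179.9   0.   -9.8]
 cut 55 279 cw angle of +y end 1.096 ctr off -1.2 b range [-47.  41.] h95 63.1
 cut 60 95 cw angle of +y end 1.096 ctr off -0.1 b range [-48.  41.] h95 64.5
 cut 55 112 cw angle of +y end 1.086 ctr off -1.3 b range [-44.  46.] h95 59.1
```

View pics/a5.png

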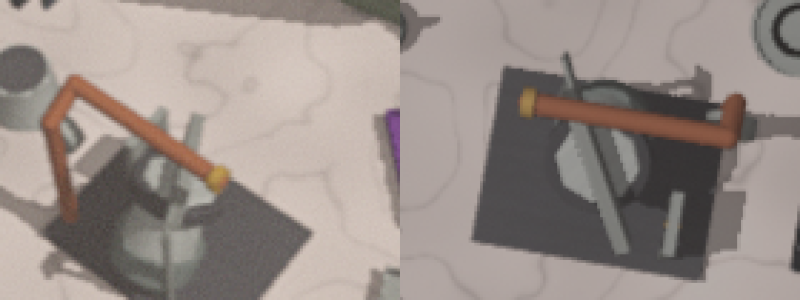

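The right panel shows the bar from (620,250) up to (575,110) under the pipe, pointing nearly at the fin at (568,65). The rail at (673,222) is bare. I'll work out how far the bar is off the fin from the same depth data.

```bash
cat > al.py <<'E'
from m2 import *
yaw=np.radians(-9.5);Rz=R.from_euler('z',yaw).as_matrix();O=np.array([541.5,-27,0])
for n,(F,W) in zip(('top','scene'),clouds()):
    q=(W-O)@Rz-[0,0,120];a=q@np.array([.878,0,.479]);b=q[...,1];h=q@np.array([-.479,0,.878])
    m=(h>53)&(h<68)&(np.hypot(a,b)<97)
    d=cv2.fitLine(np.stack([a[m],b[m]],-1).astype(np.float32),cv2.DIST_HUBER,0,.01,.01).ravel()
    if d[0]<0:d[:2]*=-1
    f=(np.hypot(a,b)>98)&(np.hypot(a,b)<135)&(a>80)&(b>15)&(b<80)&(h>20)&(h<75)
    fp=np.array([np.median(a[f]),np.median(b[f])])
    print(n,m.sum(),f.sum(),'bar ang',np.arctan2(d[0],d[1]).round(3),'line pt',d[2:].round(1),'fin',fp.round(1),'std',a[f].std().round(1),b[f].std().round(1),'fin ang (origin)',np.arctan2(*fp).round(3),'fin ang from line pt',np.arctan2(*(fp-d[2:])).round(3), 'h',np.median(h[f]).round(1))
E
python3 al.py
```

```text
top 307 37 bar ang 1.095 line pt [-8.7 -5.7] fin [103.8  45.9] std 8.0 4.0 fin ang (origin) 1.155 fin ang from line pt 1.141 h 53.6
scene 137 29 bar ang 1.09 line pt [7.4 2.8] fin [112.1  49.6] std 10.4 4.2 fin ang (origin) 1.154 fin ang from line pt 1.151 h 45.7
```

Request:
send_rows(
  steps=[
    [[0,-0.98,0,0,0],[0,-0.98,0,0,0],[0,-0.98,0,0,0],[0,-0.98,0,0,0],[0,-0.9,0,0,0]],
  ],
)

```text
time_s: 18.28
ee_pos: [466.7, -95.2, 209.3]
ee_rot: [-179.9, 0.1, -9.4]
force: [1.9, -0.1, 0.4]
gripper_width: 0.5
gripper_force: 0.0
```

Request:
send_rows(
  steps=[
    [[0,0,0,0,0],[0,0,0.7,0,0],[0,0,0.7,0,0],[0,0,0.6,0,0],[0,0,0,0,0]],
  ],
)

```text
time_s: 18.7
ee_pos: [463.5, -97.0, 125.3]
ee_rot: [-179.9, 0.6, -9.4]
force: [-0.4, 0.1, -0.2]
gripper_width: 0.6
gripper_force: 0.0
```

```bash
python3 st.py
```

```text
[-65.4 -81.9 125.3] [-0.4  0.1 -0.2] [0.03 0.07 0.08] 0.5901920078186915 [-179.9    0.6   -9.4]
```

Request:
send_rows(
  steps=[
    [[0,-0.3,0,0,0],[0,-0.2,0,0,0],[0,0,0,0,0],[0,0,0,0,0]],
  ],
)

```text
time_s: 19.03
ee_pos: [471.3, -78.9, 130.4]
ee_rot: [180.0, -0.1, -9.4]
force: [0.7, -0.5, 0.4]
gripper_width: 0.3
gripper_force: 0.0
```

```bash
python3 st.py
```

```text
[-60.6 -62.8 130.4] [ 0.7 -0.5  0.4] [ 0.   -0.01 -0.03] 0.3140779003259994 [ 1.8e+02 -1.0e-01 -9.4e+00]
```

Request:
send_rows(
  steps=[
    [[-0.06,-0.1,0.08,0,0],[-0.06,-0.1,0.07,0,0],[0,-0.07,0,0,0],[0,0,0,0,0],[0,0,0,0,0]],
  ],
)

```text
time_s: 19.45
ee_pos: [467.7, -67.7, 123.4]
ee_rot: [180.0, 0.0, -9.5]
force: [-0.3, 0.1, 0.3]
gripper_width: 0.4
gripper_force: 0.1
```

```bash
python3 st.py; python3 bar.py >/dev/null; python3 al.py
```

```text
[-66.1 -52.4 123.4] [-0.3  0.1  0.3] [-0.01 -0.    0.01] 0.390300215891928 [180.    0.   -9.5]
top 87 38 bar ang 1.165 line pt [34.2 17.7] fin [103.9  45.8] std 7.7 4.2 fin ang (origin) 1.156 fin ang from line pt 1.188 h 52.1
scene 119 31 bar ang 1.085 line pt [28.6 10.7] fin [113.3  49.8] std 10.2 4.4 fin ang (origin) 1.157 fin ang from line pt 1.139 h 43.5
```

Request:
send_rows(
  steps=[
    [[-0.01,-0.04,0,0,0],[0,0,0,0,0],[0,0,0,0,0]],
  ],
)

```text
time_s: 19.8
ee_pos: [467.7, -66.5, 123.4]
ee_rot: [180.0, -0.0, -9.5]
force: [-0.2, -1.9, -0.2]
gripper_width: 0.5
gripper_force: 0.9
```

Request:
send_rows(
  steps=[
    [[0.05,0.3,0,0,0],[0,0.5,-0.6,0,0],[0,0.5,-0.8,0,0],[0,0.8,-0.8,0,0],[0,0.8,0,0,0]],
  ],
)

```text
time_s: 20.22
ee_pos: [454.3, -179.9, 214.8]
ee_rot: [179.9, -0.7, -9.4]
force: [2.4, -0.0, -0.2]
gripper_width: 0.7
gripper_force: 0.0
```

Request:
send_rows(
  steps=[
    [[0,0.9,0,0,0],[0,0.9,0,0,0],[0,0.9,0,0,0],[0,0,0,0,0]],
  ],
)

```text
time_s: 20.55
ee_pos: [432.6, -290.2, 208.9]
ee_rot: [179.8, -0.1, -9.8]
force: [0.7, -0.7, 0.8]
gripper_width: 0.3
gripper_force: 0.0
```

```bash
python3 bar.py|grep keep; python3 al.py;python3 bar.py >/dev/null; python3 al.py; python3 - <<'E'
from h import *
S=load('scene');T=load('top')
a=S['pixels'][:,:,::-1];b=T['pixels'][150:255,210:350,::-1]
cv2.imwrite('pics/a6.png',np.hstack([cv2.resize(a,(400,300),interpolation=3),cv2.resize(b,(400,300),interpolation=3)]))
E
```

```text
keeper top 69 [514.5 302.9  93.7] 101.2
 keeper top 62 [520.7 304.1  92.4] 96.3
top 306 37 bar ang 1.133 line pt [-8.6 -4.6] fin [102.8  45.6] std 8.0 4.2 fin ang (origin) 1.154 fin ang from line pt 1.148 h 54.4
scene 140 32 bar ang 1.14 line pt [7.3 2.5] fin [108.  50.] std 10.1 4.1 fin ang (origin) 1.137 fin ang from line pt 1.13 h 43.4
top 314 38 bar ang 1.137 line pt [-8.5 -4.6] fin [104.   45.7] std 7.9 4.2 fin ang (origin) 1.157 fin ang from line pt 1.151 h 51.3
scene 134 30 bar ang 1.145 line pt [9.2 3.4] fin [109.4  50. ] std 9.7 4.0 fin ang (origin) 1.142 fin ang from line pt 1.136 h 40.2
```

View pics/a6.png

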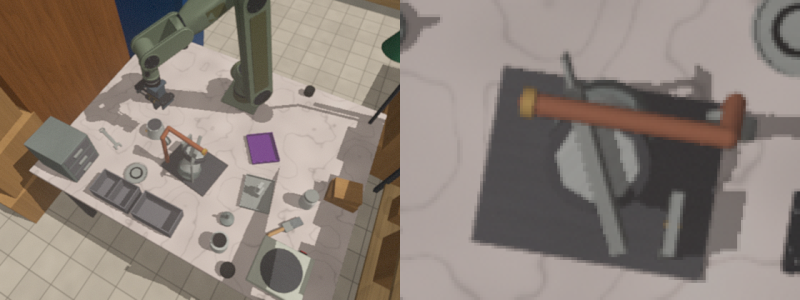

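The bar reads 1.139 rad in both views, and the fin lies at 1.14–1.15. The keeper stands upright in the tray at left panel (257,190), nothing else has moved, and the hand is clear.

```bash
python3 -c "
from workcell import env
print(env.job_done())"
```

```text
the job is handed in; nothing more can be done
None
```

I lifted the keeper off the rail and stood it upright in the tin tray, then turned the collar to about 1.14 rad (locked is 1.15), so the bar points at the index fin to within about 0.01 rad; I let go and handed the job in at about 21 s.

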